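# Refit the compressor's intake filter element

### The job

Refit the cleaned filter element in the intake filter box of the compressor: lift the loose cover plate off the box's two pins by its handle and lay it flat on the sheet of cardboard, then stand the element upright on its narrow foot, centred on the round seat inside the box, and let go so that it stands there without wobble. Then put the cover back over both pins and fully home on the rim, and let go; set everything down gently and do not knock the element over or shift the other things on the bench (leave the wing nuts off).

Things in the scene. Friction and masses are not known exactly. Their poses are not given: they have to be found in the camera images.
- filter_box: Compressor fixed on a skid, with its open-topped aluminium filter box: 164 (x) x 140 (y) mm outside, walls 5 mm, inner floor 19 mm and rim 118 mm above the bench. Origin: on the bench under the box's centre; z up; x along its longer side, the line of its two pins. Motor and pump, up to 206 mm high, stand from y = +205 mm on; a rising pipe joins them to the box.
- seat (a point): Centre of the top of the round steel seat, 46 mm across, in the middle of the box floor, over a dark 20 mm air hole; 25 mm above the bench, in the middle of the box. Axes as the filter box.
- pin_near (a point): Tip of the pin at the box's -x end, 134 mm above the bench. Both pins: steel, upright, 8 mm thick, the last 5 mm tapering to 4 mm; 16 mm above the rim, 144 mm apart (x = -72 and +72 mm). Each stands on a round column 18 mm across inside the box; between the columns 126 mm are clear in x, and the inside is 130 mm wide in y.
- pin_far (a point): Tip of the like pin at the +x end of the box.
- cover: Loose plain aluminium cover plate, 170 (x) x 146 (y) x 5 mm, about 0.3 kg, with 11 mm holes for the pins at x = -72 and +72 mm and a dark bridge handle on top. Starts seated on the box, origin 118 mm above the bench; fits either way round. Origin: centre of its underside; z up through the handle; x along the longer side and the handle.
- cover_grip (a point): Centre of the cover's handle bar, 34 mm above the plate's underside. The bar runs along the cover's x, 100 mm long, 12 mm wide (y), 10 mm high, its underside 24 mm above the plate's top and held by a post 12 mm square at x = -44 and +44 mm.
- element: Filter element: upright pleated paper cylinder with plain steel end caps, 50 mm across and 91 mm high in all, about 0.14 kg, on a narrow black rubber foot 38 mm across and 10 mm high. It starts standing on the bench. Origin: centre of the foot's underside; z up its axis. Standing on the seat its top is 2 mm below the box's rim.
- card: Plain sheet of brown cardboard fixed flat on the bench, 220 (x) x 190 (y) x 3 mm, clear of other things, for setting parts down on. Origin: centre of its underside; x along the longer side.
- tin_a: Bystander, to be left alone: paint tin with a red label, 84 mm across, 100 mm high. Origin: centre of its underside.
- tin_b: Bystander, to be left alone: paint tin with a cream label, 84 mm across, 100 mm high. Origin: centre of its underside.
- bottle: Bystander, to be left alone: small clear paint bottle with a black cap, 44 mm across, 105 mm high, upright; it and the filter element stand to the robot's right of the cardboard, and which of them is the nearer varies. Origin: centre of its underside.
- palette_knife: Bystander, to be left alone: palette knife lying flat, 200 mm long, beyond the cardboard. Origin: centre of its underside.
- wingnut_a: Bystander, to be left alone: steel wing nut, 40 mm across, 18 mm high, lying on the bench in front of the box. Origin: centre of its underside.
- wingnut_b: Bystander, to be left alone: steel wing nut like the other, beside it. Origin: centre of its underside.

How it is judged:
On the way, in this order (a step that is already met when the one before it is completed fails the run):
1. the cover is off the box and lies flat and still on the cardboard, let go (contact force between cover and card above 0.5 N and height (world z) of cover below 0.008 m and angle between cover's own z axis and vertical below 0.03 rad and linear speed of cover below 0.02 m/s and angular speed of cover below 0.2 rad/s and contact force between the fingers and cover below 0.05 N), for 0.2 s.
2. the element stands upright and still on the seat in the box, let go (horizontal distance between element and seat below 0.008 m and z of element in the frame of filter_box between 0.0235 and 0.027 m and angle between element's own z axis and vertical below 0.035 rad and linear speed of element below 0.02 m/s and angular speed of element below 0.2 rad/s and contact force between the fingers and element below 0.05 N), for 0.5 s.
At the end, for the whole second after the job is handed in: Cover over both pins, either way round, on the rim (within 1.5 mm), centred within 4 mm, in line within 0.05 rad, level within 0.02 rad; under it the element stands on the seat (foot 23.5 to 27 mm above the bench), centred within 8 mm, upright within 0.035 rad; both released and at rest (all of step 2 and z of cover in the frame of filter_box between 0.1165 and 0.1195 m and horizontal distance between cover and filter_box below 0.004 m and angle between the x axis of cover and the x axis of filter_box, either way round below 0.05 rad and angle between cover's own z axis and vertical below 0.02 rad and linear speed of cover below 0.02 m/s and angular speed of cover below 0.2 rad/s and contact force between the fingers and cover below 0.05 N); the robot touches nothing.
It fails at once if the cover or the element is dropped: it moves faster than 0.35 m/s with no finger touching it ((contact force between the fingers and cover below 0.05 N and linear speed of cover above 0.35 m/s) or (contact force between the fingers and element below 0.05 N and linear speed of element above 0.35 m/s)).
It fails at once if the element is knocked over (tilted more than 0.5 rad) (angle between element's own z axis and vertical above 0.5 rad).
It fails at once if the cover is slammed on the box or the cardboard (more than 70 N) (contact force between cover and filter_box above 70 N or contact force between cover and card above 70 N).
It fails at once if the element is slammed on the box (more than 50 N) (contact force between element and filter_box above 50 N).
It fails at once if a bystander is shifted by more than 25 mm (distance of any of tin_a, tin_b, bottle, palette_knife, wingnut_a, wingnut_b from where it was at the start of the episode above 0.025 m).
It also fails if it takes over 69 s, if anything falls off the work surface, if the arm or the gripper's body presses on something with over 40 N, if the wrist force passes 120 N, or if a joint passes its speed limit or range.

### The arm

A 6-joint arm with a two-finger parallel gripper is mounted at the origin on the work surface. World frame = base frame: x ahead of the robot, y to its left, z up, the work surface at z = 0. Lengths are in m, angles in rad, forces in N, time in s.
With the tool pointing down it reaches from about 0.35 to 0.925 m from the base axis. Payload 6.4 kg.
Tool frame: the origin (TCP) lies midway between the tips of the shut fingers; the grasp point (between the pads) lies 19 mm behind it (bot.tcp_to_grasp is the distance from the TCP to the grasp point, in m); z points along the fingers, y is the line along which they close (so a half turn about z gives the same grasp; the last joint's range is limited). The gripper opens to 94 mm and grips with 3 to 60 N. Pads are 16 mm wide; open, the fingers measure 119 mm over their backs; the gripper's body (75 mm by 177 mm) begins 78 mm behind the grasp point.
Start: joints at [0.939, 0.245, 1.558, -0, 1.339, -0.174], TCP at [0.287, 0.583, 0.205] pointing down, gripper open.
Joint ranges: [-3.13, 3.13], [-1.02, 2.26], [0.13, 2.54], [-0.95, 4.09], [0.21, 2.88], [-2.74, 2.74]. Speed limits (rad/s): [2.57, 2.57, 3.14, 3.14, 3.14, 3.14].

### API

Orientations are given as [roll, pitch, yaw] about the fixed x, y, z axes, in that order (R = Rz(yaw) Ry(pitch) Rx(roll)).
In Python, from cell import bot gives the robot as it stands.
- The arm moves only by the tool jog_arm, never from a script. Its argument "increments" is a list of rows, each a list of 3 entries, a list of its own where there are three numbers: the opening, from -1 (shut) to 1 (fully open), then the shift along the tool's x, y, z in units of 50 mm (1.0 is 50 mm), then the turn, a rotation vector about the tool's x, y, z in units of 5 degrees (1.0 is 5 degrees). A call has 1 to 12 rows; each row is the pose to reach, as a shift and turn from the pose commanded when the call began, along the tool's axes at that moment; what a row does not reach only later rows make up. A row lasts 1/8 s, in which the tool goes at most 62.5 mm and 10.7 degrees, less where a joint would pass 70% of its speed; a pose out of reach is approached as far as the arm can. A call with a gripper value outside its range is refused whole. The fingers move at their own pace and stop on an object; "newtons" is the grip in N (left out, the last holds). Time passes only in rows, so rows that repeat a pose let the fingers close. It gives the time, the measured TCP pose, the force, the opening and the grip force at its end, in the units of the state.
- bot.get_state(): the state, without advancing time (a new reading comes with each control period).
- bot.camera(name): name is "scene" or "top" or "wrist"; returns (picture, depth): 400x640x3 uint8, red, green, blue; 400x640 float32, m along the optical axis (not along the pixel's ray), 0 where there is no reading.
- bot.camera_params(name): a dict with "K" (3x3 intrinsics, pixels), "world_to_cam" (4x4, takes a point from world to camera coordinates). Camera axes: x right, y down, z forward; pixel columns grow to the right and rows downward; lengths in m; the calibration is good to about 2 mm. The wrist camera is an equidistant fisheye: a pixel r from the principal point sees the ray r / f radians off the axis. A picture is of the moment at which its call begins: read the wrist's pose just before it. camera_params takes no time and is no camera call; for the wrist camera it gives the pose at the moment of the call.
- bot.hand_in(): hands the job in; it is judged then, once.
The state is a dict: "clock": time; "joint_positions": joint angles; "qvel": joint speeds; "tau": joint torques, N m; "eef_pos": TCP position; "tcp_rot": TCP orientation; "force": force on the tool from outside, world axes, zero at the start; "ft_torque": the same for the moment, N m; "grip_width": finger opening in m; "grasp_force": force on a finger pad.
Only numpy, scipy, OpenCV 4.12 (cv2) and the standard library are available. Lean on these libraries where they do the work, as an engineer would, in place of code of your own. Each camera call takes 0.05 s, during which the arm holds its last target. There are 200 camera calls.

## Working session

There is one attempt and no reset: what is moved stays moved. The work goes in short steps, Python scripts to look and compute and a tool call to move; the robot and the scene stay as the last step left them, time stands still between calls to the robot, and variables do not carry over. Pictures are saved under pics/ and viewed, at most 10 in all, crops included, and the job is handed in when it is done.

Besides the shell and the picture viewer there is one more tool, called after "Emit:" by a JSON object that holds its "method" and its "body". jog_arm: Moves the arm, as the interface text tells. Its arguments: {"type":"object","properties":{"increments":{"type":"array","items":{"type":"array"}},"newtons":{"type":"number"}},"required":["increments"]}

```bash
mkdir -p pics; ls; python3 - <<'E'
from cell import bot
import cv2,numpy as np
for n in ("scene","top"):
    p,d=bot.camera(n); np.save(f"pics/{n}_d.npy",d); cv2.imwrite(f"pics/{n}0.png",p[:,:,::-1])
    c=bot.camera_params(n); print(n,np.round(c["K"],1).tolist(),np.round(c["world_to_cam"],3).tolist())
s=bot.get_state(); print(s, bot.tcp_to_grasp)
E
```

```text
pics
scene [[484.6, 0.0, 320.4], [0.0, 484.6, 194.2], [0.0, 0.0, 1.0]] [[-0.691, 0.722, 0.021, 0.435], [0.396, 0.403, -0.825, -0.114], [-0.604, -0.562, -0.565, 1.586], [0.0, 0.0, 0.0, 1.0]]
top [[443.3, 0.0, 317.1], [0.0, 443.3, 191.8], [0.0, 0.0, 1.0]] [[-0.013, -1.0, -0.005, -0.025], [-0.984, 0.014, -0.179, 0.592], [0.179, 0.003, -0.984, 0.906], [0.0, 0.0, 0.0, 1.0]]
{'clock': 0.1, 'joint_positions': array([ 9.38883527e-01,  2.45723432e-01,  1.55886387e+00, -3.11118941e-05,
        1.33867885e+00, -1.74085864e-01]), 'qvel': array([ 0.00245455, -0.00189083, -0.00202424, -0.00023454, -0.00175396,
        0.00084973]), 'tau': array([-6.41868792e-04, -4.16907907e+01, -3.15529025e+01,  6.86529418e-02,
        3.08856298e-02, -5.33269804e-05]), 'eef_pos': array([0.28697886, 0.58263206, 0.20448403]), 'tcp_rot': array([-3.13993921e+00, -2.60054986e-04,  2.68377269e+00]), 'force': array([-0.03344255,  0.42835137,  0.57855463]), 'ft_torque': array([0.01889787, 0.00776657, 0.05436392]), 'grasp_force': 0.0, 'grip_width': 0.09396330314626469} 0.0188
```

View pics/top0.png

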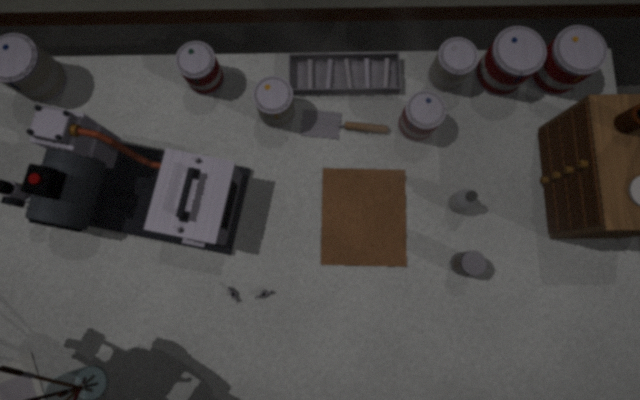

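View pics/scene0.png

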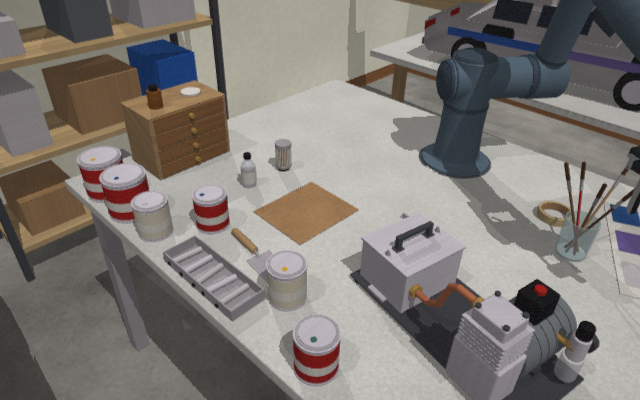

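The top view shows the cover with its dark handle near (190,195), the card at about (364,217), the element with its flat cap at (473,263), and the bottle with its black cap at (463,200). Wing nuts are at (235,294) and (265,294).

```bash
cat > h.py <<'E'
import numpy as np,cv2
from cell import bot
def cloud(n,d):
    c=bot.camera_params(n);K=c["K"];T=np.linalg.inv(c["world_to_cam"])
    v,u=np.mgrid[:d.shape[0],:d.shape[1]]
    P=np.stack([(u-K[0,2])/K[0,0]*d,(v-K[1,2])/K[1,1]*d,d],-1)
    W=P@T[:3,:3].T+T[:3,3]; W[d==0]=np.nan; return W
def px(n,u,v,z):
    c=bot.camera_params(n);K=c["K"];T=np.linalg.inv(c["world_to_cam"])
    r=T[:3,:3]@np.linalg.inv(K)@[u,v,1]; o=T[:3,3]; return o+r*(z-o[2])/r[2]
def rect(P):
    (c,s,a)=cv2.minAreaRect((P[:,:2]*1000).astype(np.float32)); return np.round(c,1),np.round(s,1),round(a,2)
E
python3 - <<'E'
from h import *
d=np.load("pics/top_d.npy");W=cloud("top",d);im=cv2.imread("pics/top0.png")
def sel(u0,u1,v0,v1,z0,z1,n):
    P=W[v0:v1,u0:u1].reshape(-1,3);P=P[(P[:,2]>z0)&(P[:,2]<z1)]
    print(n,len(P),rect(P),np.round(np.median(P,0),4))
sel(140,240,145,250,.112,.13,"cover")
sel(160,220,160,230,.148,.17,"handle")
sel(450,490,240,285,.08,.1,"element")
sel(445,490,180,220,.06,.13,"bottle")
hsv=cv2.cvtColor(im,cv2.COLOR_BGR2HSV)
m=(hsv[:,:,1]>90)&(W[:,:,2]<.02);m[:150]=0;m[285:]=0;m[:,:300]=0;m[:,430:]=0
P=W[m];print("card",len(P),rect(P),np.median(P,0))
for b in (("box",130,250,130,260),("el",440,500,180,290)):
    n,u0,u1,v0,v1=b
a=cv2.resize(im[140:260,130:260],None,fx=5,fy=5,interpolation=2);a=cv2.convertScaleAbs(a[:600],alpha=1.6)
cv2.imwrite("pics/boxcrop.png",a)
E
```

```text
cover 5694 (array([577.5, 222. ]), array([148.7, 170.2]), 77.91) [0.5745 0.2169 0.1233]
handle 368 (array([576.9, 221.1]), array([13.2, 99.3]), 78.04) [0.5761 0.2205 0.1566]
element 520 (array([ 436.5, -346.7]), array([48.8, 48.8]), 84.3) [ 0.4364 -0.3456  0.0913]
bottle 344 (array([ 569.7, -347.2]), array([42.4, 36.8]), 31.75) [ 0.5679 -0.3434  0.0765]
card 7791 (array([ 544. , -136.9]), array([187. , 216.1]), 87.94) [ 0.54051449 -0.1364707   0.00331906]
```

View pics/boxcrop.png

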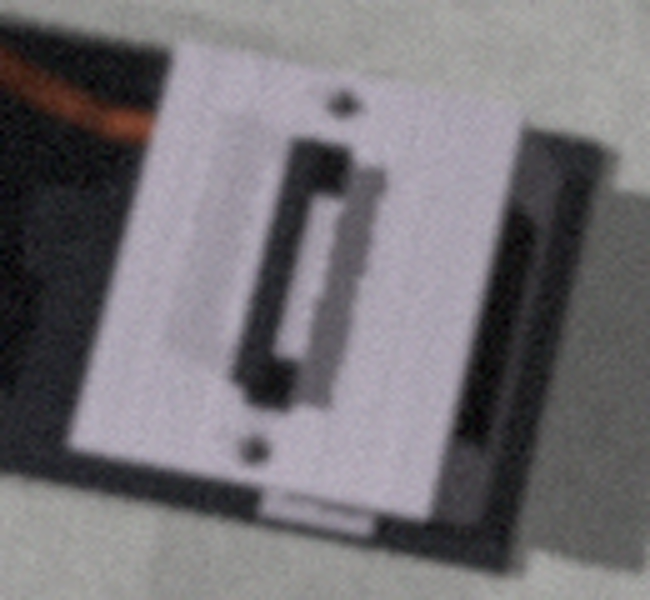

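The crop shows both pin holes, at (343,103) and (254,448), and the handle running between them. The depth rectangles agree: cover 149x170 mm at z 0.123, handle 13x99 mm at z 0.157, box yaw about -12°. The element measures 49 mm across with its top at 0.091. All sizes and heights match what was given.

```bash
cat >> h.py <<'E'
from scipy.spatial.transform import Rotation as Ro
def go(x,y,z,yaw):
    s=bot.get_state();R=Ro.from_euler("xyz",s["tcp_rot"]);p=s["eef_pos"]
    print("at",np.round(p,4),np.round(s["tcp_rot"],4),"t",round(s["clock"],2),"q6",round(s["joint_positions"][5],2),"F",np.round(s["force"],1))
    sh=R.inv().apply(np.array([x,y,z])-p)/.05; rv=np.degrees((R.inv()*Ro.from_euler("xyz",[np.pi,0,yaw])).as_rotvec())/5
    print("shift",np.round(sh,3).tolist(),"turn",np.round(rv,3).tolist())
E
python3 - <<'E'
from h import *
for u,v in ((198.6,160.6),(180.8,229.6)): print(px("top",u,v,.123))
go(.577,.2215,.26,2.932)
E
```

```text
[0.64676043 0.20660766 0.123     ]
[0.50684297 0.23695088 0.123     ]
at [0.287  0.5826 0.2045] [-3.1399e+00 -3.0000e-04  2.6838e+00] t 0.1 q6 -0.17 F [-0.   0.4  0.6]
shift [-8.395, -3.917, -1.106] turn [-0.018, -0.005, -2.844]
```

Emit:
{"method": "jog_arm", "body": {"increments": [[1,[-0.3,-0.1,-0.5],[0,0,-0.2]],[1,[-1.0,-0.4,-1.1],[0,0,-0.5]],[1,[-1.9,-0.9,-1.1],[0,0,-0.8]],[1,[-2.9,-1.35,-1.1],[0,0,-1.1]],[1,[-3.9,-1.8,-1.1],[0,0,-1.4]],[1,[-4.9,-2.3,-1.1],[0,0,-1.7]],[1,[-5.9,-2.75,-1.1],[0,0,-2.0]],[1,[-6.9,-3.2,-1.1],[0,0,-2.3]],[1,[-7.7,-3.6,-1.1],[0,0,-2.6]],[1,[-8.2,-3.83,-1.1],[-0.02,0,-2.8]],[1,[-8.4,-3.92,-1.1],[-0.02,0,-2.84]],[1,[-8.4,-3.92,-1.1],[-0.02,0,-2.84]]], "newtons": 25}}

```text
clock: 1.6
eef_pos: [0.5773, 0.2216, 0.2601]
tcp_rot: [3.14, -0.001, 2.931]
force: [-0.1, 0.4, -0.3]
grip_width: 0.0938
grasp_force: 0.0
```

```bash
python3 -c "
from h import *
go(.577,.2217,.133,2.9295)
p,d=bot.camera('wrist');cv2.imwrite('pics/w1.png',cv2.convertScaleAbs(p[:,:,::-1],alpha=1.4))"
```

```text
at [0.5773 0.2216 0.2601] [ 3.1399e+00 -6.0000e-04  2.9310e+00] t 1.6 q6 -1.18 F [-0.1  0.4 -0.3]
shift [0.004, -0.004, 2.541] turn [0.019, -0.006, 0.017]
```

View pics/w1.png

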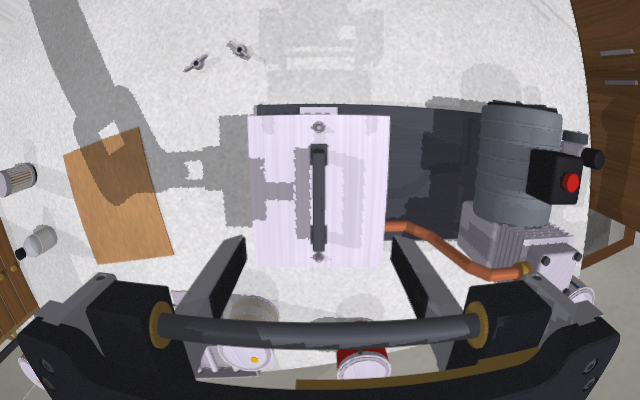

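The wrist view shows the handle at column 318, midway between the fingers (about 240 and 395) and parallel to the pads, with pins showing in both holes. I'll go down and close.

Emit:
{"method": "jog_arm", "body": {"increments": [[1,[0,0,0.4],[0,0,0]],[1,[0,0,1.0],[0,0,0]],[1,[0,0,1.6],[0,0,0]],[1,[0,0,2.1],[0,0,0]],[1,[0,0,2.4],[0,0,0]],[1,[0,0,2.54],[0.02,0,0.02]],[0,[0,0,2.54],[0.02,0,0.02]],[-0.3,[0,0,2.54],[0.02,0,0.02]],[-0.6,[0,0,2.54],[0.02,0,0.02]],[-1,[0,0,2.54],[0.02,0,0.02]],[-1,[0,0,2.54],[0.02,0,0.02]],[-1,[0,0,2.54],[0.02,0,0.02]]], "newtons": 25}}

```text
clock: 3.15
eef_pos: [0.5775, 0.2218, 0.1335]
tcp_rot: [3.142, 0.0, 2.93]
force: [0.6, 0.3, -0.4]
grip_width: 0.0374
grasp_force: 0.0
```

```bash
python3 -c "
from h import *
print(bot.get_state())"
```

```text
{'clock': 3.15, 'joint_positions': array([ 1.83755492e-01,  2.44886689e-01,  1.69553549e+00, -1.21303836e-04,
        1.20089256e+00, -1.17525712e+00]), 'qvel': array([ 0.00050507, -0.0004602 ,  0.00034445,  0.00133631,  0.00022056,
       -0.00052756]), 'tau': array([-1.08163254e-03, -3.97085452e+01, -2.96055669e+01,  1.26666264e-02,
        7.41215120e-02,  1.41827327e-04]), 'eef_pos': array([0.57751533, 0.22182834, 0.13352274]), 'tcp_rot': array([3.14158995e+00, 3.00035553e-04, 2.92985278e+00]), 'force': array([ 0.59991564,  0.25387329, -0.38532466]), 'ft_torque': array([0.01754653, 0.01993173, 0.0185905 ]), 'grasp_force': 0.0, 'grip_width': 0.03735113627415491}
```

Emit:
{"method": "jog_arm", "body": {"increments": [[-1,[0,0,0],[0,0,0]],[-1,[0,0,0],[0,0,0]],[-1,[0,0,0],[0,0,0]],[-1,[0,0,0],[0,0,0]],[-1,[0,0,0],[0,0,0]]]}}

```text
clock: 3.78
eef_pos: [0.5775, 0.2218, 0.1334]
tcp_rot: [-3.142, 0.0, 2.93]
force: [0.2, -1.0, 0.3]
grip_width: 0.0119
grasp_force: 25.0
```

Emit:
{"method": "jog_arm", "body": {"increments": [[-1,[0,0,-0.1],[0,0,0]],[-1,[0,0,-0.25],[0,0,0]],[-1,[0,0,-0.45],[0,0,0]],[-1,[0,0,-0.75],[0,0,0]],[-1,[0,0,-1.1],[0,0,0]],[-1,[0,0,-1.4],[0,0,0]],[-1,[0,0,-1.6],[0,0,0]],[-1,[0,0,-1.6],[0,0,0]]]}}

```text
clock: 4.78
eef_pos: [0.578, 0.222, 0.2147]
tcp_rot: [3.141, 0.002, 2.93]
force: [-0.1, -0.3, -3.3]
grip_width: 0.0118
grasp_force: 25.0
```

```bash
python3 -c "
from h import *
s=bot.get_state();print(s['grip_width'],s['ft_torque'])
go(.542,-.137,.213,3.106);go(.542,-.137,.0188,3.106)"
```

```text
0.011787307805331044 [ 0.05569842  0.00808071 -0.01055225]
at [0.578  0.222  0.2147] [3.1409e+00 2.1000e-03 2.9299e+00] t 4.78 q6 -1.18 F [-0.1 -0.3 -3.3]
shift [-0.804, -7.17, 0.03] turn [0.006, 0.024, -2.018]
at [0.578  0.222  0.2147] [3.1409e+00 2.1000e-03 2.9299e+00] t 4.78 q6 -1.18 F [-0.1 -0.3 -3.3]
shift [-0.796, -7.173, 3.914] turn [0.006, 0.024, -2.018]
```

Emit:
{"method": "jog_arm", "body": {"increments": [[-1,[0,-0.2,0],[0,0,0]],[-1,[-0.1,-0.7,0],[0,0,-0.2]],[-1,[-0.2,-1.4,0],[0,0,-0.4]],[-1,[-0.3,-2.2,0],[0,0,-0.6]],[-1,[-0.4,-3.1,0],[0,0,-0.8]],[-1,[-0.5,-4.0,0],[0,0,-1.0]],[-1,[-0.6,-4.9,0.2],[0,0,-1.3]],[-1,[-0.7,-5.7,0.6],[0,0,-1.6]],[-1,[-0.8,-6.4,1.1],[0,0,-1.8]],[-1,[-0.8,-6.9,1.7],[0,0,-2.0]],[-1,[-0.8,-7.15,2.3],[0,0,-2.0]],[-1,[-0.8,-7.17,2.8],[0,0,-2.0]]]}}

```text
clock: 6.28
eef_pos: [0.5397, -0.1381, 0.0715]
tcp_rot: [3.141, -0.002, 3.103]
force: [0.4, -0.8, -4.2]
grip_width: 0.0118
grasp_force: 25.0
```

```bash
python3 -c "
from h import *
go(.542,-.137,.0184,3.106)"
```

```text
at [ 0.5397 -0.1381  0.0715] [ 3.1410e+00 -2.1000e-03  3.1025e+00] t 6.28 q6 -1.99 F [ 0.4 -0.8 -4.2]
shift [-0.047, 0.022, 1.061] turn [0.007, -0.024, -0.04]
```

Emit:
{"method": "jog_arm", "body": {"increments": [[-1,[0,0,0.3],[0,0,0]],[-1,[0,0,0.55],[0,0,0]],[-1,[0,0,0.75],[0,0,0]],[-1,[0,0,0.88],[0,0,0]],[-1,[0,0,0.95],[0,0,0]],[-1,[0,0,0.99],[0,0,0]],[-1,[0,0,1.02],[0,0,0]],[-1,[0,0,1.02],[0,0,0]]]}}

```text
clock: 7.28
eef_pos: [0.5414, -0.1371, 0.0226]
tcp_rot: [-3.141, 0.0, 3.104]
force: [0.0, 0.7, -3.8]
grip_width: 0.0115
grasp_force: 25.0
```

Emit:
{"method": "jog_arm", "body": {"increments": [[-1,[0,0,0.03],[0,0,0]],[-1,[0,0,0.06],[0,0,0]],[-1,[0,0,0.08],[0,0,0]],[-1,[0,0,0.08],[0,0,0]]]}}

```text
clock: 7.78
eef_pos: [0.5413, -0.1371, 0.0185]
tcp_rot: [-3.142, 0.0, 3.104]
force: [-0.8, -0.2, -3.5]
grip_width: 0.0116
grasp_force: 25.0
```

Emit:
{"method": "jog_arm", "body": {"increments": [[-1,[0,0,0.015],[0,0,0]],[-1,[0,0,0.03],[0,0,0]],[-1,[0,0,0.03],[0,0,0]]]}}

```text
clock: 8.15
eef_pos: [0.5414, -0.1371, 0.0184]
tcp_rot: [3.142, -0.001, 3.105]
force: [-5.5, 1.7, 9.7]
grip_width: 0.012
grasp_force: 25.0
```

Emit:
{"method": "jog_arm", "body": {"increments": [[-0.1,[0,0,0.02],[0,0,0]],[-0.1,[0,0,0.0],[0,0,0]],[-0.1,[0,0,0.0],[0,0,0]],[-0.1,[0,0,0],[0,0,0]]]}}

```text
clock: 8.65
eef_pos: [0.5414, -0.1371, 0.017]
tcp_rot: [-3.142, 0.0, 3.104]
force: [-0.2, -0.3, 0.3]
grip_width: 0.042
grasp_force: 0.0
```

```bash
python3 -c "
from h import *
print(bot.get_state()['grip_width'])
go(.4365,-.3467,.2,2.93);go(.4365,-.3467,.056,2.93)"
```

```text
0.04198212950356314
at [ 0.5414 -0.1371  0.017 ] [-3.1415e+00  4.0000e-04  3.1044e+00] t 8.65 q6 -1.98 F [-0.2 -0.3  0.3]
shift [1.939, -4.267, -3.661] turn [-0.0, 0.004, 1.998]
at [ 0.5414 -0.1371  0.017 ] [-3.1415e+00  4.0000e-04  3.1044e+00] t 8.65 q6 -1.98 F [-0.2 -0.3  0.3]
shift [1.94, -4.267, -0.781] turn [-0.0, 0.004, 1.998]
```

Emit:
{"method": "jog_arm", "body": {"increments": [[-0.1,[0,0,-0.3],[0,0,0]],[-0.1,[0,0,-0.9],[0,0,0]],[0.3,[0,0,-1.7],[0,0,0]],[1,[0.1,-0.3,-2.6],[0,0,0.2]],[1,[0.4,-0.9,-3.4],[0,0,0.5]],[1,[0.8,-1.7,-3.66],[0,0,0.8]],[1,[1.2,-2.6,-3.66],[0,0,1.2]],[1,[1.6,-3.4,-3.66],[0,0,1.6]],[1,[1.85,-4.0,-3.66],[0,0,1.9]],[1,[1.94,-4.27,-3.66],[0,0,2.0]],[1,[1.94,-4.27,-3.66],[0,0,2.0]]]}}

```text
clock: 10.02
eef_pos: [0.4364, -0.347, 0.2004]
tcp_rot: [-3.142, 0.001, 2.929]
force: [0.2, 0.3, -0.2]
grip_width: 0.0937
grasp_force: 0.0
```

```bash
python3 -c "
from h import *
go(.4365,-.3467,.056,2.93)
p,d=bot.camera('wrist');cv2.imwrite('pics/w2.png',cv2.convertScaleAbs(p[:,:,::-1],alpha=1.4))"
```

```text
at [ 0.4364 -0.347   0.2004] [-3.1415e+00  7.0000e-04  2.9292e+00] t 10.03 q6 -2.23 F [ 0.2  0.3 -0.2]
shift [0.002, 0.007, 2.889] turn [-0.001, 0.008, -0.009]
```

View pics/w2.png

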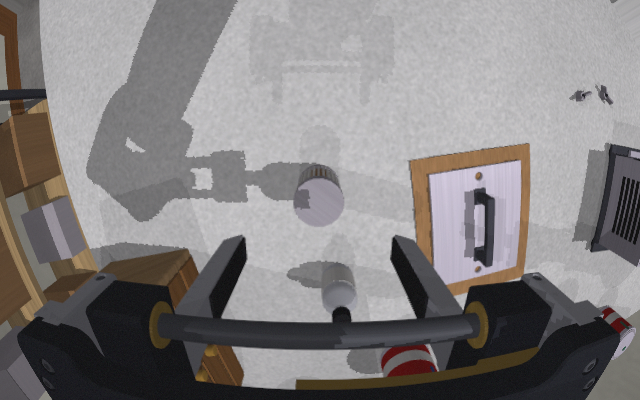

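The wrist view shows the element's cap centred at column 319 between the fingers. The cover lies squarely on the card, and the bottle is well clear.

Emit:
{"method": "jog_arm", "body": {"increments": [[1,[0,0,0.4],[0,0,0]],[1,[0,0,1.1],[0,0,0]],[1,[0,0,1.8],[0,0,0]],[1,[0,0,2.4],[0,0,0]],[1,[0,0,2.75],[0,0,0]],[1,[0,0.005,2.89],[0,0,0]],[0.4,[0,0.005,2.89],[0,0,0]],[0.15,[0,0.005,2.89],[0,0,0]],[0,[0,0.005,2.89],[0,0,0]],[-0.1,[0,0.005,2.89],[0,0,0]],[-0.1,[0,0.005,2.89],[0,0,0]],[-0.1,[0,0.005,2.89],[0,0,0]]], "newtons": 12}}

```text
clock: 11.58
eef_pos: [0.4366, -0.3467, 0.0557]
tcp_rot: [-3.141, 0.001, 2.93]
force: [0.1, 0.1, 2.3]
grip_width: 0.0495
grasp_force: 12.0
```

Emit:
{"method": "jog_arm", "body": {"increments": [[-1,[0,0,-0.1],[0,0,0]],[-1,[0,0,-0.4],[0,0,0]],[-1,[0,0,-0.9],[0,0,0]],[-1,[0,0,-1.6],[0,0,0]],[-1,[0,0,-2.3],[0,0,0]],[-1,[0,0,-3.0],[0,0,0]],[-1,[0,0,-3.4],[0,0,0]],[-1,[0,0,-3.5],[0,0,0]]]}}

```text
clock: 12.58
eef_pos: [0.4368, -0.347, 0.232]
tcp_rot: [-3.14, 0.002, 2.93]
force: [-0.0, -0.4, -1.9]
grip_width: 0.0498
grasp_force: 12.0
```

```bash
python3 -c "
from h import *
print(bot.get_state()['grip_width'])
go(.5772,.2218,.23,2.93)"
```

```text
0.049844363071901515
at [ 0.4368 -0.347   0.232 ] [-3.1401e+00  2.1000e-03  2.9299e+00] t 12.57 q6 -2.23 F [-0.  -0.4 -1.9]
shift [-0.356, 11.711, 0.023] turn [-0.017, 0.024, -0.001]
```

Emit:
{"method": "jog_arm", "body": {"increments": [[-1,[0,0.15,0],[0,0,0]],[-1,[0,0.6,0],[0,0,0]],[-1,[0,1.3,0],[0,0,0]],[-1,[-0.1,2.1,0],[0,0,0]],[-1,[-0.1,3.0,0],[0,0,0]],[-1,[-0.1,3.9,0],[0,0,0]],[-1,[-0.2,4.8,0],[0,0,0]],[-1,[-0.2,5.7,0],[0,0,0]],[-1,[-0.2,6.6,0],[0,0,0]],[-1,[-0.3,7.4,0],[0,0,0]],[-1,[-0.3,8.0,0],[0,0,0]],[-1,[-0.3,8.6,0],[0,0,0]]]}}

```text
clock: 14.08
eef_pos: [0.5402, 0.0733, 0.2291]
tcp_rot: [-3.141, -0.002, 2.931]
force: [1.0, -0.4, -1.3]
grip_width: 0.0496
grasp_force: 12.0
```

```bash
python3 -c "
from h import *
go(.5772,.2218,.23,2.93)"
```

```text
at [0.5402 0.0733 0.2291] [-3.1415e+00 -2.4000e-03  2.9313e+00] t 14.07 q6 -1.43 F [ 1.  -0.4 -1.3]
shift [-0.104, 3.06, -0.019] turn [-0.001, -0.027, 0.014]
```

Emit:
{"method": "jog_arm", "body": {"increments": [[-1,[0,0.6,0],[0,0,0]],[-1,[0,1.2,0],[0,0,0]],[-1,[0,1.8,0],[0,0,0]],[-1,[-0.06,2.4,0],[0,0,0]],[-1,[-0.06,2.8,0],[0,0,0]],[-1,[-0.06,3.0,0],[0,0,0]],[-1,[-0.06,3.1,0],[0,0,0]],[-1,[-0.06,3.1,0],[0,0,0]],[-1,[-0.06,3.1,0],[0,0,0]]]}}

```text
clock: 15.2
eef_pos: [0.577, 0.221, 0.2305]
tcp_rot: [-3.141, 0.0, 2.929]
force: [-0.5, 0.2, -1.4]
grip_width: 0.05
grasp_force: 12.0
```

```bash
python3 -c "
from h import *
go(.5772,.2218,.0807,2.93)
p,d=bot.camera('top');W=cloud('top',d);np.save('pics/d2.npy',d)
p,d=bot.camera('wrist');cv2.imwrite('pics/w3.png',cv2.convertScaleAbs(p[:,:,::-1],alpha=1.4))"
```

```text
at [0.577  0.221  0.2305] [-3.1414e+00  3.0000e-04  2.9291e+00] t 15.2 q6 -1.18 F [-0.5  0.2 -1.4]
shift [-0.0, 0.018, 2.996] turn [-0.002, 0.003, -0.011]
```

View pics/w3.png

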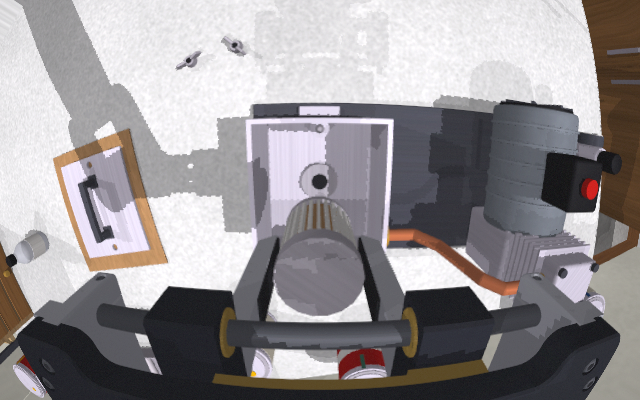

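The wrist view shows the element hanging straight between the fingers above the open box. The seat is at (319,181), in line with it. I'll lower it in.

Emit:
{"method": "jog_arm", "body": {"increments": [[-1,[0,0.018,0.2],[0,0,0]],[-1,[0,0.018,0.7],[0,0,0]],[-1,[0,0.018,1.3],[0,0,0]],[-1,[0,0.018,1.9],[0,0,0]],[-1,[0,0.018,2.4],[0,0,0]],[-1,[0,0.018,2.7],[0,0,0]],[-1,[0,0.018,2.85],[0,0,0]],[-1,[0,0.018,2.92],[0,0,0]],[-1,[0,0.018,2.96],[0,0,0]],[-1,[0,0.018,2.96],[0,0,0]]]}}

```text
clock: 16.55
eef_pos: [0.5776, 0.2226, 0.0831]
tcp_rot: [3.141, 0.001, 2.93]
force: [0.4, 0.7, -0.9]
grip_width: 0.0496
grasp_force: 12.0
```

```bash
python3 -c "
from h import *
go(.5772,.2218,.0807,2.93)"
```

```text
at [0.5776 0.2226 0.0831] [3.1412e+00 1.2000e-03 2.9299e+00] t 16.55 q6 -1.17 F [ 0.4  0.7 -0.9]
shift [0.004, -0.016, 0.047] turn [0.005, 0.014, -0.001]
```

Emit:
{"method": "jog_arm", "body": {"increments": [[-1,[0,-0.015,0.02],[0,0,0]],[-1,[0,-0.015,0.04],[0,0,0]],[-1,[0,-0.015,0.06],[0,0,0]],[-1,[0,-0.015,0.06],[0,0,0]]]}}

```text
clock: 17.05
eef_pos: [0.5775, 0.2216, 0.0807]
tcp_rot: [-3.141, 0.001, 2.93]
force: [-2.4, -1.1, 5.1]
grip_width: 0.0497
grasp_force: 12.0
```

Emit:
{"method": "jog_arm", "body": {"increments": [[0.2,[0,-0.015,0.05],[0,0,0]],[0.5,[0,-0.015,0.05],[0,0,0]],[0.5,[0,-0.015,0.05],[0,0,0]],[0.5,[0,-0.015,0.05],[0,0,0]],[0.5,[0,-0.015,0.05],[0,0,0]]]}}

```text
clock: 17.68
eef_pos: [0.5769, 0.221, 0.077]
tcp_rot: [-3.142, 0.0, 2.93]
force: [-0.6, 0.1, 1.5]
grip_width: 0.0705
grasp_force: 0.0
```

Emit:
{"method": "jog_arm", "body": {"increments": [[0.5,[0,0,-0.1],[0,0,0]],[0.5,[0,0,-0.5],[0,0,0]],[0.5,[0,0,-1.1],[0,0,0]],[0.5,[0,0,-1.9],[0,0,0]],[0.5,[0,0,-2.6],[0,0,0]],[0.5,[0,0,-3.1],[0,0,0]],[0.5,[0,0,-3.3],[0,0,0]],[0.5,[0,0,-3.3],[0,0,0]]]}}

```text
clock: 18.68
eef_pos: [0.5771, 0.2211, 0.243]
tcp_rot: [3.141, 0.002, 2.93]
force: [0.1, 0.2, 0.3]
grip_width: 0.0707
grasp_force: 0.0
```

```bash
python3 -c "
from h import *
go(.5414,-.1371,.25,3.105)
p,d=bot.camera('wrist');cv2.imwrite('pics/w4.png',cv2.convertScaleAbs(p[:,:,::-1],alpha=1.4))"
```

```text
at [0.5771 0.2211 0.243 ] [3.1410e+00 1.8000e-03 2.9299e+00] t 18.68 q6 -1.18 F [0.1 0.2 0.3]
shift [-0.807, -7.154, -0.144] turn [0.006, 0.021, -2.006]
```

View pics/w4.png

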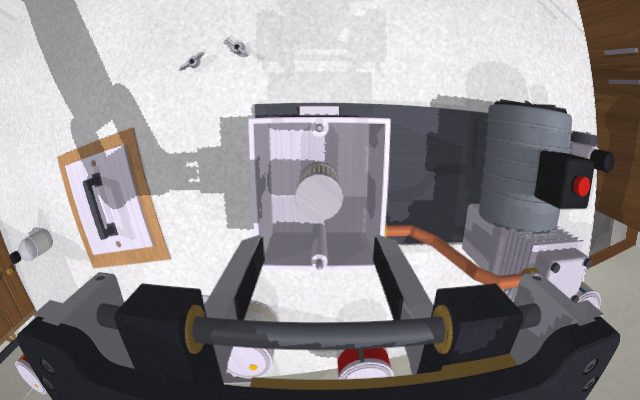

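The element stands upright in the box, cap at (319,197), in line with both pins at column 319. Going to fetch the cover.

Emit:
{"method": "jog_arm", "body": {"increments": [[0.5,[0,-0.3,0],[0,0,0]],[0.5,[-0.1,-1.0,0],[0,0,-0.2]],[0.4,[-0.2,-1.8,0],[0,0,-0.5]],[0.2,[-0.3,-2.7,0],[0,0,-0.8]],[0.1,[-0.4,-3.6,0],[0,0,-1.0]],[0,[-0.5,-4.5,0.2],[0,0,-1.3]],[0,[-0.6,-5.4,0.5],[0,0,-1.6]],[0,[-0.7,-6.2,1.0],[0,0,-1.8]],[0,[-0.8,-6.8,1.6],[0,0,-2.0]],[0,[-0.8,-7.1,2.1],[0,0,-2.0]],[0,[-0.8,-7.15,2.4],[0,0,-2.0]],[0,[-0.8,-7.15,2.4],[0,0,-2.0]]]}}

```text
clock: 20.23
eef_pos: [0.5396, -0.1364, 0.1205]
tcp_rot: [3.14, -0.003, 3.104]
force: [0.6, -0.3, 0.4]
grip_width: 0.0472
grasp_force: 0.0
```

```bash
python3 -c "
from h import *
go(.5414,-.1371,.0184,3.1045)
p,d=bot.camera('top');W=cloud('top',d);P=W[140:260,140:250].reshape(-1,3)
r=np.hypot(P[:,0]-.577,P[:,1]-.2218)<.035
for a,b in((.108,.122),): 
  Q=P[r&(P[:,2]>a)&(P[:,2]<b)];print(len(Q),rect(Q),np.median(Q,0))
  A=np.c_[Q[:,:2],np.ones(len(Q))];print('slope',np.linalg.lstsq(A,Q[:,2],rcond=None)[0])
  o=~r&(P[:,2]>.112)&(P[:,2]<.122)&(np.hypot(P[:,0]-.577,P[:,1]-.2218)<.125);print('rim',rect(P[o]))"
```

```text
at [ 0.5396 -0.1364  0.1205] [ 3.1403e+00 -2.7000e-03  3.1041e+00] t 20.23 q6 -1.98 F [ 0.6 -0.3  0.4]
shift [-0.042, -0.015, 2.042] turn [0.015, -0.031, -0.004]
489 (array([577.5, 220.5]), array([49.7, 48.7]), 37.99) [0.576738   0.2196931  0.11627541]
slope [0.0118009  0.0127692  0.10650215]
rim (array([577.5, 221.5]), array([142.5, 164.3]), 77.83)
```

Emit:
{"method": "jog_arm", "body": {"increments": [[0,[0,0,0.3],[0,0,0]],[0,[0,0,0.8],[0,0,0]],[0,[0,0,1.3],[0,0,0]],[0,[0,0,1.7],[0,0,0]],[0,[0,0,1.95],[0,0,0]],[0,[0,0,2.02],[0,0,0]],[0,[0,0,2.02],[0,0,0]],[0,[0,0,2.02],[0,0,0]]]}}

```text
clock: 21.28
eef_pos: [0.5416, -0.1372, 0.0219]
tcp_rot: [-3.141, 0.002, 3.104]
force: [-0.1, -0.4, 1.3]
grip_width: 0.0469
grasp_force: 0.0
```

```bash
python3 -c "
from h import *
go(.5414,-.1371,.0186,3.1045)"
```

```text
at [ 0.5416 -0.1372  0.0219] [-3.1409e+00  1.8000e-03  3.1044e+00] t 21.27 q6 -1.98 F [-0.1 -0.4  1.3]
shift [0.003, 0.003, 0.065] turn [-0.008, 0.02, -0.001]
```

Emit:
{"method": "jog_arm", "body": {"increments": [[0,[0,0,0.03],[0,0,0]],[0,[0,0,0.03],[0,0,0]],[0,[0,0,0.03],[0,0,0]]]}}

```text
clock: 21.65
eef_pos: [0.5409, -0.1369, 0.0196]
tcp_rot: [-3.141, 0.0, 3.104]
force: [0.7, -0.6, -0.0]
grip_width: 0.0471
grasp_force: 0.0
```

Emit:
{"method": "jog_arm", "body": {"increments": [[0,[-0.01,0,0.02],[0,0,0]],[-0.4,[-0.01,0,0.02],[0,0,0]],[-0.7,[-0.01,0,0.02],[0,0,0]],[-1,[-0.01,0,0.02],[0,0,0]],[-1,[-0.01,0,0.02],[0,0,0]],[-1,[-0.01,0,0.02],[0,0,0]],[-1,[-0.01,0,0.02],[0,0,0]],[-1,[-0.01,0,0.02],[0,0,0]]], "newtons": 25}}

```text
clock: 22.65
eef_pos: [0.5413, -0.137, 0.0185]
tcp_rot: [-3.142, 0.0, 3.104]
force: [-0.1, -0.5, -0.2]
grip_width: 0.0109
grasp_force: 25.0
```

Emit:
{"method": "jog_arm", "body": {"increments": [[-1,[0,0,-0.1],[0,0,0]],[-1,[0,0,-0.4],[0,0,0]],[-1,[0,0,-0.9],[0,0,0]],[-1,[0,0,-1.6],[0,0,0]],[-1,[0,0,-2.4],[0,0,0]],[-1,[0,0,-3.1],[0,0,0]],[-1,[0,0,-3.7],[0,0,0]],[-1,[0,0,-3.95],[0,0,0]],[-1,[0,0,-3.95],[0,0,0]]]}}

```text
clock: 23.78
eef_pos: [0.5415, -0.137, 0.2166]
tcp_rot: [-3.141, 0.001, 3.104]
force: [0.2, -0.2, -3.2]
grip_width: 0.0114
grasp_force: 25.0
```

```bash
python3 -c "
from h import *
go(.5775,.2218,.2155,2.93)"
```

```text
at [ 0.5415 -0.137   0.2166] [-3.1410e+00  1.5000e-03  3.1044e+00] t 23.77 q6 -1.98 F [ 0.2 -0.2 -3.2]
shift [-0.453, 7.198, 0.019] turn [-0.005, 0.017, 1.999]
```

Emit:
{"method": "jog_arm", "body": {"increments": [[-1,[0,0.2,0],[0,0,0]],[-1,[0,0.7,0],[0,0,0.2]],[-1,[-0.1,1.4,0],[0,0,0.4]],[-1,[-0.1,2.2,0],[0,0,0.6]],[-1,[-0.2,3.1,0],[0,0,0.9]],[-1,[-0.2,4.0,0],[0,0,1.2]],[-1,[-0.3,4.9,0],[0,0,1.5]],[-1,[-0.4,5.7,0],[0,0,1.8]],[-1,[-0.45,6.4,0],[0,0,2.0]],[-1,[-0.45,6.9,0],[0,0,2.0]],[-1,[-0.45,7.15,0],[0,0,2.0]],[-1,[-0.45,7.2,0],[0,0,2.0]]]}}

```text
clock: 25.28
eef_pos: [0.5765, 0.2224, 0.2149]
tcp_rot: [-3.141, -0.001, 2.931]
force: [-0.0, -0.4, -2.9]
grip_width: 0.0119
grasp_force: 25.0
```

Emit:
{"method": "jog_arm", "body": {"increments": [[-1,[0,0,0],[0,0,0]],[-1,[0,0,0],[0,0,0]],[-1,[0,0,0],[0,0,0]],[-1,[0,0,0],[0,0,0]]]}}

```text
clock: 25.78
eef_pos: [0.5772, 0.2216, 0.216]
tcp_rot: [-3.142, 0.0, 2.929]
force: [0.3, -0.3, -2.5]
grip_width: 0.0116
grasp_force: 25.0
```

```bash
python3 -c "
from h import *
go(.5775,.2218,.154,2.93)
print(bot.get_state()['ft_torque'])
p,d=bot.camera('wrist');cv2.imwrite('pics/w5.png',cv2.convertScaleAbs(p[:,:,::-1],alpha=1.4))"
```

```text
at [0.5772 0.2216 0.216 ] [-3.1416e+00  3.0000e-04  2.9293e+00] t 25.77 q6 -1.18 F [ 0.3 -0.3 -2.5]
shift [-0.004, 0.004, 1.241] turn [-0.0, 0.003, -0.008]
[ 0.02583193 -0.00938968 -0.07089452]
```

View pics/w5.png

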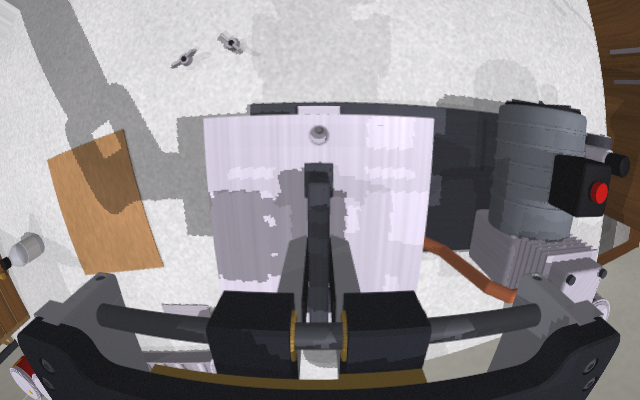

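The near pin shows centred through the cover's hole at (319,134), and the cover sits square to the box. I'll lower it to just above the pin tips.

Emit:
{"method": "jog_arm", "body": {"increments": [[-1,[0,0,0.3],[0,0,0]],[-1,[0,0,0.7],[0,0,0]],[-1,[0,0,1.0],[0,0,0]],[-1,[0,0,1.18],[0,0,0]],[-1,[0,0,1.24],[0,0,0]],[-1,[0,0,1.24],[0,0,0]],[-1,[0,0,1.24],[0,0,0]],[-1,[0,0,1.24],[0,0,0]]]}}

```text
clock: 26.82
eef_pos: [0.5776, 0.2221, 0.1546]
tcp_rot: [3.141, 0.001, 2.93]
force: [-0.3, 0.5, -3.7]
grip_width: 0.0117
grasp_force: 25.0
```

```bash
python3 -c "
from h import *
go(.5775,.2218,.1334,2.93)"
```

```text
at [0.5776 0.2221 0.1546] [3.1412e+00 1.3000e-03 2.9299e+00] t 26.82 q6 -1.17 F [-0.3  0.5 -3.7]
shift [0.0, -0.005, 0.424] turn [0.005, 0.015, -0.001]
```

Going slowly down over the pins.

Emit:
{"method": "jog_arm", "body": {"increments": [[-1,[0,0,0.06],[0,0,0]],[-1,[0,0,0.12],[0,0,0]],[-1,[0,0,0.18],[0,0,0]],[-1,[0,0,0.22],[0,0,0]],[-1,[0,0,0.22],[0,0,0]]]}}

```text
clock: 27.45
eef_pos: [0.577, 0.2219, 0.1427]
tcp_rot: [-3.141, -0.0, 2.93]
force: [0.6, 0.3, -3.7]
grip_width: 0.0117
grasp_force: 25.0
```

Emit:
{"method": "jog_arm", "body": {"increments": [[-1,[0,0,0.05],[0,0,0]],[-1,[0,0,0.1],[0,0,0]],[-1,[0,0,0.14],[0,0,0]],[-1,[0,0,0.16],[0,0,0]],[-1,[0,0,0.18],[0,0,0]],[-1,[0,0,0.19],[0,0,0]],[-1,[0,0,0.19],[0,0,0]]]}}

```text
clock: 28.32
eef_pos: [0.5772, 0.222, 0.1335]
tcp_rot: [3.142, 0.0, 2.93]
force: [0.3, -0.7, -2.4]
grip_width: 0.0116
grasp_force: 25.0
```

Emit:
{"method": "jog_arm", "body": {"increments": [[-1,[0,0,0.015],[0,0,0]],[-1,[0,0,0.03],[0,0,0]],[-1,[0,0,0.03],[0,0,0]]]}}

```text
clock: 28.7
eef_pos: [0.5773, 0.222, 0.1335]
tcp_rot: [-3.141, 0.0, 2.93]
force: [-4.6, -1.4, 5.2]
grip_width: 0.0118
grasp_force: 25.0
```

Emit:
{"method": "jog_arm", "body": {"increments": [[-0.7,[0,0,0],[0,0,0]],[-0.1,[0,0,0],[0,0,0]],[-0.1,[0,0,0],[0,0,0]],[-0.1,[0,0,0],[0,0,0]],[-0.1,[0,0,0],[0,0,0]]]}}

```text
clock: 29.32
eef_pos: [0.5772, 0.222, 0.1319]
tcp_rot: [3.142, 0.0, 2.93]
force: [-0.1, 0.0, 0.1]
grip_width: 0.0419
grasp_force: 0.0
```

Emit:
{"method": "jog_arm", "body": {"increments": [[-0.1,[0,0,-0.2],[0,0,0]],[-0.1,[0,0,-0.6],[0,0,0]],[-0.1,[0,0,-1.2],[0,0,0]],[-0.1,[0,0,-1.8],[0,0,0]],[-0.1,[0,0,-2.4],[0,0,0]],[-0.1,[0,-0.5,-2.8],[0,0,0]],[-0.1,[0,-1.3,-3.0],[0,0,0]],[-0.1,[0,-2.2,-3.0],[0,0,0]],[-0.1,[0,-3.1,-3.0],[0,0,0]],[-0.1,[0,-3.7,-3.0],[0,0,0]],[-0.1,[0,-4.0,-3.0],[0,0,0]],[-0.1,[0,-4.0,-3.0],[0,0,0]]]}}

```text
clock: 30.82
eef_pos: [0.5354, 0.0261, 0.2829]
tcp_rot: [3.141, 0.002, 2.929]
force: [0.5, 0.4, -0.6]
grip_width: 0.0425
grasp_force: 0.0
```

```bash
python3 -c "
from h import *
p,d=bot.camera('top');W=cloud('top',d);P=W[140:255,135:245].reshape(-1,3)
r=np.hypot(P[:,0]-.577,P[:,1]-.2218)<.13
Q=P[r&(P[:,2]>.112)&(P[:,2]<.13)];print(len(Q),rect(Q),np.median(Q,0))
A=np.c_[Q[:,:2],np.ones(len(Q))];print('slope',np.linalg.lstsq(A,Q[:,2],rcond=None)[0])
Q=P[r&(P[:,2]>.148)&(P[:,2]<.17)];print(rect(Q))
p,d=bot.camera('scene');a=p[190:320,330:490,::-1];cv2.imwrite('pics/s5.png',cv2.resize(a,None,fx=4,fy=4,interpolation=2))"
```

```text
2185 (array([577.2, 221.9]), array([148.2, 170.4]), 77.59) [0.57092962 0.26734889 0.12328104]
slope [-0.00037623  0.00071874  0.12329541]
(array([0., 0.]), array([0., 0.]), 0.0)
```

View pics/s5.png

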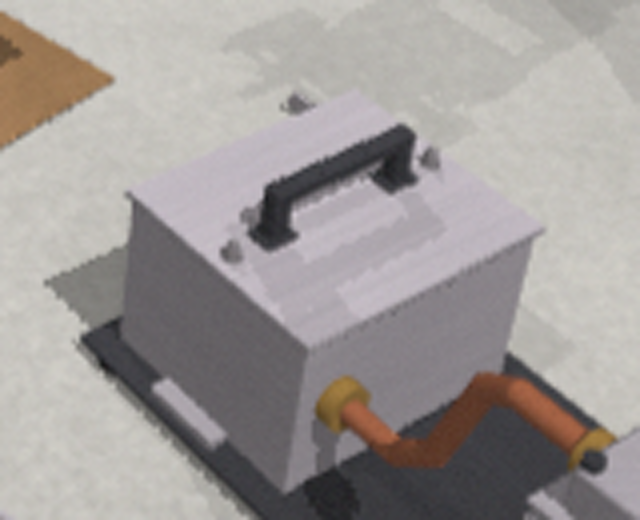

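The picture shows the cover flush on the rim with both pins through it, at (232,250) and (430,157). The depth data puts it level at z 0.1233 and centred. Handing in.

```bash
python3 -c "
from cell import bot
print(bot.hand_in())"
```

```text
the job is handed in; nothing more can be done
None
```

The job is handed in at about 31 s: the element stands centred on the seat, and the cover is back over both pins, level on the rim and let go; the hand-in gave no verdict.

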